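Unlock the bread slicer and draw its carriage back for loading

ROBOT

A 6-joint arm with a two-finger parallel gripper is mounted at the origin on the work surface. World frame = base frame: x ahead of the robot, y to its left, z up, the work surface at z = 0. Lengths are in m, angles in degrees, forces in N, time in s.
With the tool pointing down it reaches from about 0.25 to 0.725 m from the base axis. Payload 9.7 kg.
Tool frame: the origin (TCP) lies at the very end of the fingers, on their centre line; the grasp point (between the pads) lies 19 mm behind it; z points along the fingers, y is the line along which they close (so a half turn about z gives the same grasp; the last joint's range is limited). The gripper opens to 85 mm and grips with 20 to 120 N. Pads are 22 mm wide; open, the fingers measure 114 mm over their backs; the gripper's body (76 mm by 85 mm) begins 54 mm behind the grasp point. The pads swing forward as they close: fully open they stand 13 mm farther back than shut.
Start: joints at [64.744, 4.979, 10.078, 95.1, 0, 90], TCP at [0.235, 0.497, 0.231] pointing down, gripper open.
Joint ranges: [-179.16, 179.16], [-48.56, 103.87], [-65.8, 70.77], [-126.05, 130.52], [-82.76, 87.17], [-180, 180]. Speed limits (degrees/s): [127.2, 127.2, 147.25, 180, 180, 180].

INTERFACE

Orientations are given as [roll, pitch, yaw] about the fixed x, y, z axes, in that order (R = Rz(yaw) Ry(pitch) Rx(roll)).
In Python, from workcell import telemetry, optics, workorder gives the robot as it stands.
- The arm moves only by the shell command python3 -m handwheel 'ROWS' [FORCE]. ROWS is JSON, a list of rows, each an object of numbers: "tx", "ty", "tz": the shift along the tool's x, y, z in m; "ax", "ay", "az": the turn, a rotation vector about the tool's x, y, z in degrees; "jaw": the gripper command: -1 is shut, 1 is fully open, values between are in proportion. A call has exactly 10 rows; each row shifts and turns the commanded pose from where the row before left it, along the tool's axes as they then stand; what a row does not reach is not made up. A row lasts 1/8 s, in which the tool goes at most 62.5 mm and 10.7 degrees, less where a joint would pass 70% of its speed; a pose out of reach is approached as far as the arm can. A call is refused whole if a number of a shift passes 0.0625 or a number of a turn 10.7, either way. A call with a gripper value outside its range is refused whole. The fingers move at their own pace and stop on an object; FORCE is the grip in N (left out, the last holds). Time passes only in rows, so rows that do not move let the fingers close, or fill a call up. It gives the time, the measured TCP pose, the force, the opening and the grip force at its end, in the units of the state.
- telemetry.get_obs(): the state, without advancing time (a new reading comes with each control period).
- optics.camera(name): name is "scene" or "top" or "wrist"; returns a dict with "color" (384x512x3 uint8, red, green, blue), "K" (3x3 intrinsics, pixels), "extrinsics" (4x4, takes a point from camera to world coordinates); the wrist camera has in their place "mount" (4x4, takes a point from camera to tool coordinates, whose origin is the TCP and whose axes are the flange's). Camera axes: x right, y down, z forward; pixel columns grow to the right and rows downward; lengths in m; the calibration is good to about 2 mm. A picture is of the moment at which its call begins: read the wrist's pose just before it. There is no depth.
- workorder.job_done(): hands the job in; it is judged then, once.
The state is a dict: "time": time; "q": joint angles; "qd": joint speeds; "joint_efforts": joint torques, N m; "ee_pos": TCP position; "tcp_rot": TCP orientation; "wrist_force": force on the tool from outside, world axes, zero at the start; "torque": the same for the moment, N m; "opening": finger opening in m; "grasp_force": force on a finger pad.
Only numpy, scipy, OpenCV 4.12 (cv2) and the standard library are available. Lean on these libraries where they do the work, as an engineer would, in place of code of your own. Each camera call takes 0.05 s, during which the arm holds its last target. There are 200 camera calls.

TASK

I want to cut the loaf, but the slicer's food carriage is still locked in its parked place. Push the red lock slide on the slicer's base fully in towards the carriage to release it, then draw the carriage back along its rails, away from the blade, until it is against its stop at the operator's end, nearest you, and let go. Do not touch the blade, and leave everything else on the worktop standing where it is.

Things in the scene. Friction and masses are not known exactly. Their poses are not given: they have to be found in the camera images.
- slicer: White and steel household food slicer; it stands firm and does not move. Origin on the worktop under it; x points from the operator's end (nearer the robot) to the far end, y to the machine's left, z up. Base plate x -170 to 170, y -165 to 105 mm, top 26 mm above the worktop. Blade and motor stand on its left; the carriage's slideway (y -103 to 18) and, along the right edge, a low ledge with the lock are on its right.
- motor_top (a point): Highest point of the slicer, 214 mm above the worktop, on the white motor drum behind the blade (drum and blade: x -62 to 122, y 24 to 103 mm in the slicer frame). An upright flat stop plate stands nearer the operator (x -170 to -58, y 23 to 29 mm, top 183 mm). Keep the gripper out of these.
- blade: Round steel blade, 170 mm across and 4 mm thick, upright in the plane y = 28 to 32 mm of the slicer frame; origin at its centre (x 30 mm, 122 mm above the worktop). Must not be touched.
- lock_thumb (a point): Centre of the lock's red thumb block: 24 mm along the slicer's x, 14 along its y, 20 tall, from 29 to 49 mm above the worktop. Locked, it is at x -135, y -143 mm in the slicer frame, and slides only along y: in towards the slideway (+y) to release. Its outer side and both ends are free: push it with closed fingers or pinch it along x. It stands on a flat 3 mm steel sheet that moves with it.
- carriage_lock (a joint): Travel of the lock slide in m: 0 = locked (outward; it starts within 3 mm of that), 0.018 = fully in, against its stop. Its nib leaves the carriage's path at about 0.012. About 3 N of friction, no spring: it stays where it is left.
- carriage (a joint): Travel of the food carriage in m along the slicer's -x (towards the operator): 0 = parked beside the blade, 0.130 = fully back against its stop. While locked it moves only about 2 mm. About 3 N of friction, 0.6 kg, no spring.
- back_wall (a point): On the carriage's upright black back wall, at its top edge (125 mm above the worktop), on its forward face (looking along the slicer's +x). Moves with the carriage; parked it is at x -37, y -62 mm in the slicer frame. The wall is 8 mm thick, spans y -90 to 10 mm and can be pushed on either face or pinched over its top edge; only at y -24 to -11 a hand grip stands out 30 mm behind it.
- table_front (a point): Middle of the far edge of the carriage's flat steel table, on its top, 46 mm above the worktop; moves with the carriage. The table reaches 142 mm back from here to the wall and is 120 mm wide (y -102 to 18 mm in the slicer frame), empty, with free room above it.
- food_holder: Bystander: black food holder, 85 x 100 mm, 68 mm tall with a grey knob, on the worktop to the right of the slicer. Origin under it.
- loaf: Bystander: brown bread loaf, 100 x 213 mm, 105 mm tall, on a yellow chopping board (220 x 320 x 8 mm) at the right side. Origin under it.
- tumbler: Bystander: empty drinking glass, 72 mm across, 130 mm tall, at the left. Origin under it.
- soap_bottle: Bystander: green bottle with a red cap, 60 mm across, 200 mm tall, at the left. Origin under it.
- jam_jar: Bystander: jar with a red lid, 68 mm across, 85 mm tall, at the left. Origin under it.

How it is judged:
By the outcome, as a careful person would: the job done as asked, in the order asked, and still so for the second after the job is handed in, with the robot touching nothing.
It also fails if it takes over 38 s, if anything falls off the work surface, if the arm or the gripper's body presses on something with over 40 N, if the wrist force passes 120 N, or if a joint passes its speed limit or range.

## Working session

There is one attempt and no reset: what is moved stays moved. The work goes in short steps, Python scripts to look and compute and a shell command to move; the robot and the scene stay as the last step left them, time stands still between calls to the robot, and variables do not carry over. Pictures are saved under pics/ and viewed, at most 10 in all, crops included, and the job is handed in when it is done.

```bash
mkdir -p pics; python3 - <<'E'
from workcell import telemetry, optics
import cv2,numpy as np
o=telemetry.get_obs(); print({k:np.round(v,3).tolist() for k,v in o.items()})
for n in("scene","top"):
    c=optics.camera(n); np.savez(f"{n}.npz",**c); cv2.imwrite(f"pics/{n}.png",c["color"][:,:,::-1]); print(n,np.round(c["K"],1).tolist(),np.round(c["extrinsics"],3).tolist())
E
```

```text
{'time': 0.0, 'q': [64.746, 5.012, 10.033, 95.099, -0.001, 90.0], 'qd': [0.078, -0.018, -0.124, -0.057, -0.01, 0.084], 'joint_efforts': [-0.003, -52.039, 46.481, 0.016, -0.0, -0.0], 'ee_pos': [0.235, 0.497, 0.231], 'tcp_rot': [-179.922, 0.001, 154.746], 'wrist_force': [-0.263, 0.255, 0.86], 'torque': [0.015, 0.06, 0.006], 'grasp_force': 0.0, 'opening': 0.085}
scene [[376.6, 0.0, 257.0], [0.0, 376.6, 195.3], [0.0, 0.0, 1.0]] [[-0.566, 0.679, -0.467, 1.184], [0.824, 0.476, -0.307, 0.347], [0.013, -0.559, -0.829, 1.201], [0.0, 0.0, 0.0, 1.0]]
top [[401.3, 0.0, 248.4], [0.0, 401.3, 193.2], [0.0, 0.0, 1.0]] [[0.028, -0.997, 0.069, 0.486], [-1.0, -0.027, 0.013, -0.051], [-0.011, -0.07, -0.998, 1.687], [0.0, 0.0, 0.0, 1.0]]
```

View pics/scene.png

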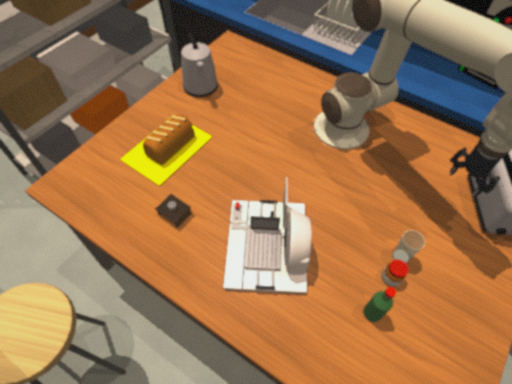

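View pics/top.png

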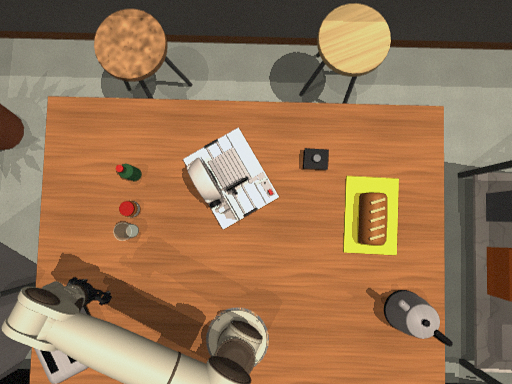

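```bash
cat > h.py <<'E'
import numpy as np,cv2
def ray(c,u,v,z):
    K,E=c["K"],c["extrinsics"]; d=E[:3,:3]@np.linalg.solve(K,[u,v,1]); p=E[:3,3]
    return p+d*(z-p[2])/d[2]
E
python3 - <<'E'
from h import *
t=np.load("top.npz"); s=np.load("scene.npz")
for n,c,(x0,y0,x1,y1) in(("top",t,(175,120,285,235)),("scene",s,(220,195,320,300))):
    im=c["color"].astype(int); r=im[...,0]; m=(r>120)&(r>2.2*im[...,1])&(r>2.2*im[...,2])
    k,l,st,ce=cv2.connectedComponentsWithStats(m.astype(np.uint8))
    for i in range(1,k):
        u,v=ce[i]
        if x0<u<x1 and y0<v<y1: print(n,ce[i],st[i],ray(c,u,v,.049))
    w=((im.min(2)>110)&(im.max(2)-im.min(2)<45)).astype(np.uint8); w[:y0]=0;w[y1:]=0;w[:,:x0]=0;w[:,x1:]=0
    cs=max(cv2.findContours(w,0,2)[0],key=cv2.contourArea); h=cv2.convexHull(cs)
    q=cv2.approxPolyDP(h,3,True)[:,0]; print(n,[(p.tolist(),ray(c,*p,.026).round(3).tolist()) for p in q])
a=cv2.resize(t["color"][115:240,175:290],None,fx=3.4,fy=3.4,interpolation=2);b=cv2.resize(s["color"][190:303,215:325],None,fx=3.5,fy=3.5,interpolation=2)
H=max(len(a),len(b)); o=np.zeros((H,a.shape[1]+b.shape[1],3),np.uint8);o[:len(a),:a.shape[1]]=a;o[:len(b),a.shape[1]:]=b
cv2.imwrite("pics/crop.png",o[:,:,::-1]);print(o.shape)
E
```

```text
top [270.2        191.86666667] [268 190   5   5  15] [ 0.60766043 -0.11892018  0.049     ]
top [([238, 128], [0.874, 0.022, 0.026]), ([278, 196], [0.593, -0.153, 0.026]), ([222, 228], [0.454, 0.075, 0.026]), ([183, 159], [0.737, 0.248, 0.026])]
scene [237.07692308 205.61538462] [236 203   3   6  13] [ 0.61403588 -0.11343284  0.049     ]
scene [([303, 204], [0.457, 0.074, 0.026]), ([310, 231], [0.541, 0.152, 0.026]), ([305, 292], [0.743, 0.25, 0.026]), ([225, 288], [0.879, 0.031, 0.026]), ([232, 202], [0.601, -0.147, 0.026]), ([285, 195], [0.461, -0.003, 0.026])]
(425, 776, 3)
```

View pics/crop.png

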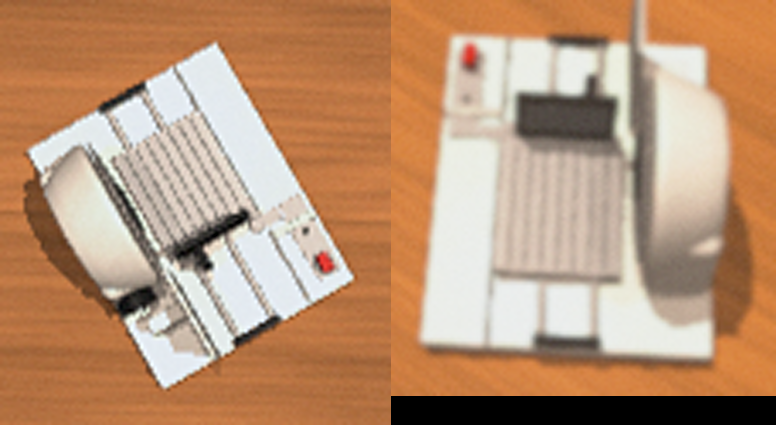

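```bash
python3 -m handwheel '[{"az":8.25,"tz":-0.008,"jaw":-1},{"az":8.25,"tz":-0.008,"jaw":-1},{"az":8.25,"tz":-0.008,"jaw":-1},{"az":8.25,"tz":-0.008,"jaw":-1},{"tx":-0.06,"jaw":-1},{"tx":-0.06,"jaw":-1},{"tx":-0.06,"jaw":-1},{"tx":-0.06,"jaw":-1},{"tx":-0.06,"jaw":-1},{"tx":-0.06,"jaw":-1}]' 60
python3 -m handwheel '[{"tx":-0.06,"jaw":-1},{"tx":-0.06,"jaw":-1},{"tx":-0.06,"jaw":-1},{"tx":-0.06,"jaw":-1},{"tx":-0.06,"jaw":-1},{"tx":-0.06,"jaw":-1},{"tx":-0.02,"jaw":-1},{"jaw":-1},{"jaw":-1},{"jaw":-1}]'
cat >> h.py <<'E'
def where(o):
    a=np.radians(31.8); d=np.array(o["ee_pos"])-[.651,.0755,0]
    return np.round([d[0]*np.cos(a)+d[1]*np.sin(a),-d[0]*np.sin(a)+d[1]*np.cos(a),d[2]],4), np.round(o["tcp_rot"],2), np.round(o["wrist_force"],1), round(o["time"],2)
E
python3 - <<'E'
from h import *
from workcell import telemetry,optics
from scipy.spatial.transform import Rotation as R
o=telemetry.get_obs(); c=optics.camera("wrist"); print(*where(o))
T=np.eye(4);T[:3,:3]=R.from_euler("xyz",o["tcp_rot"],degrees=True).as_matrix();T[:3,3]=o["ee_pos"]
w={"K":c["K"],"extrinsics":T@c["mount"],"color":c["color"]}; np.savez("w1.npz",**w); cv2.imwrite("pics/w1.png",c["color"][:,:,::-1])
im=c["color"].astype(int); r=im[...,0]; m=(r>100)&(r>2.2*im[...,1])&(r>2.2*im[...,2])
k,l,st,ce=cv2.connectedComponentsWithStats(m.astype(np.uint8))
for i in range(1,k):
    if st[i,4]>30: print(st[i],ce[i],where(dict(o,ee_pos=ray(w,*ce[i],.049)))[0])
E
```

```text
[-0.1317  0.5779  0.2307] [-179.93   -0.    154.74] [-0.9 -0.3 -0.3] 0.1$[0]: bad value
$[0]: bad value
```

View pics/w1.png

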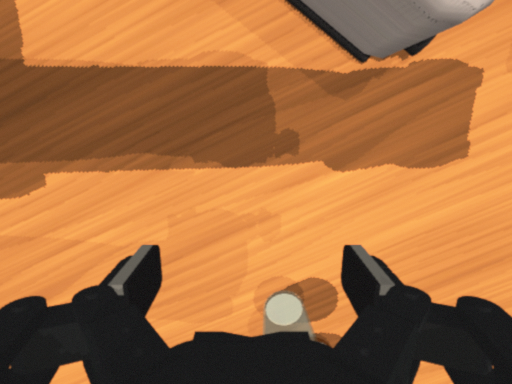

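The moves were refused, so the arm is still at its start; the wrist view shows only bare worktop and the open fingers. Rows probably need every key, so I'll type them in full.

```bash
python3 -m handwheel '[{"tx":0,"ty":0,"tz":-0.008,"ax":0,"ay":0,"az":8.25,"jaw":-1},{"tx":0,"ty":0,"tz":-0.008,"ax":0,"ay":0,"az":8.25,"jaw":-1},{"tx":0,"ty":0,"tz":-0.008,"ax":0,"ay":0,"az":8.25,"jaw":-1},{"tx":0,"ty":0,"tz":-0.008,"ax":0,"ay":0,"az":8.25,"jaw":-1},{"tx":-0.06,"ty":0,"tz":0,"ax":0,"ay":0,"az":0,"jaw":-1},{"tx":-0.06,"ty":0,"tz":0,"ax":0,"ay":0,"az":0,"jaw":-1},{"tx":-0.06,"ty":0,"tz":0,"ax":0,"ay":0,"az":0,"jaw":-1},{"tx":-0.06,"ty":0,"tz":0,"ax":0,"ay":0,"az":0,"jaw":-1},{"tx":-0.06,"ty":0,"tz":0,"ax":0,"ay":0,"az":0,"jaw":-1},{"tx":-0.06,"ty":0,"tz":0,"ax":0,"ay":0,"az":0,"jaw":-1}]' 60
```

```text
time: 1.4
ee_pos: [0.4247, 0.1895, 0.2632]
tcp_rot: [180.0, -0.0, 121.8]
wrist_force: [1.5, 1.7, 1.0]
opening: 0.0001
grasp_force: 0.0
```

```bash
python3 -m handwheel '[{"tx":-0.06,"ty":0,"tz":0,"ax":0,"ay":0,"az":0,"jaw":-1},{"tx":-0.06,"ty":0,"tz":0,"ax":0,"ay":0,"az":0,"jaw":-1},{"tx":-0.06,"ty":0,"tz":0,"ax":0,"ay":0,"az":0,"jaw":-1},{"tx":-0.06,"ty":0,"tz":0,"ax":0,"ay":0,"az":0,"jaw":-1},{"tx":-0.06,"ty":0,"tz":0,"ax":0,"ay":0,"az":0,"jaw":-1},{"tx":-0.06,"ty":0,"tz":0,"ax":0,"ay":0,"az":0,"jaw":-1},{"tx":-0.05,"ty":0,"tz":0,"ax":0,"ay":0,"az":0,"jaw":-1},{"tx":0,"ty":0,"tz":0.06,"ax":0,"ay":0,"az":0,"jaw":-1},{"tx":0,"ty":0,"tz":0.03,"ax":0,"ay":0,"az":0,"jaw":-1},{"tx":0,"ty":0,"tz":0,"ax":0,"ay":0,"az":0,"jaw":-1}]'
cat > look.py <<'E'
import sys
from h import *
from workcell import telemetry,optics
from scipy.spatial.transform import Rotation as R
n=sys.argv[1]
o=telemetry.get_obs(); c=optics.camera("wrist"); print(*where(o))
T=np.eye(4);T[:3,:3]=R.from_euler("xyz",o["tcp_rot"],degrees=True).as_matrix();T[:3,3]=o["ee_pos"]
w={"K":c["K"],"extrinsics":T@c["mount"],"color":c["color"]}; np.savez(n+".npz",**w); cv2.imwrite(f"pics/{n}.png",c["color"][:,:,::-1])
im=c["color"].astype(int); r=im[...,0]; m=(r>100)&(r>2.2*im[...,1])&(r>2.2*im[...,2])
k,l,st,ce=cv2.connectedComponentsWithStats(m.astype(np.uint8))
for i in range(1,k):
    if st[i,4]>30: print(st[i],ce[i],where(dict(o,ee_pos=ray(w,*ce[i],.049)))[0])
E
python3 look.py w2
```

```text
time: 2.65
ee_pos: [0.6385, -0.1572, 0.1701]
tcp_rot: [-179.8, -0.2, 121.7]
wrist_force: [-0.7, 0.3, 0.2]
opening: 0.0002
grasp_force: 0.0
[-0.1333 -0.1912  0.1701] [-179.78   -0.23  121.73] [-0.7  0.3  0.2] 2.65
[231 130  27  16 362] [243.72928177 137.68232044] [-0.1408 -0.1418  0.049 ]
```

View pics/w2.png

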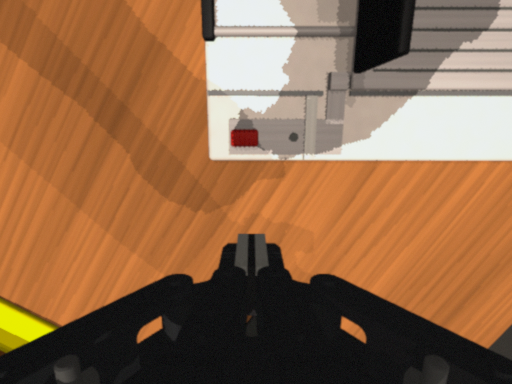

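The red thumb block is at pixel (244,138), the base's near-right corner at about (209,160), and the base edge runs horizontally in the image, so the yaw is right. I'll check the corner as well.

```bash
python3 - <<'E'
from h import *
w=np.load("w2.npz")
for u,v,z in((209,160,.026),(231,138,.049),(258,138,.049),(244,129.5,.049),(409,50,.125),(365,70,.125)): print(u,v,where(dict(ee_pos=ray(w,u,v,z),tcp_rot=0,wrist_force=0,time=0))[0])
print(np.round(w["extrinsics"],3).tolist())
E
```

```text
209 160 [-0.1749 -0.1642  0.026 ]
231 138 [-0.1518 -0.142   0.049 ]
258 138 [-0.1284 -0.1421  0.049 ]
244 129.5 [-0.1405 -0.1349  0.049 ]
409 50 [-0.0436 -0.0877  0.125 ]
365 70 [-0.0677 -0.0983  0.125 ]
[[0.851, 0.508, 0.133, 0.603], [0.525, -0.821, -0.224, -0.1], [-0.005, 0.261, -0.965, 0.314], [0.0, 0.0, 0.0, 1.0]]
```

```bash
sed -i 's/\[.651,.0755,0\]/[.6468,.0729,0]/' h.py; python3 -m handwheel '[{"tx":0,"ty":-0.007,"tz":0.05,"ax":0,"ay":0,"az":0,"jaw":-1},{"tx":0,"ty":0,"tz":0.05,"ax":0,"ay":0,"az":0,"jaw":-1},{"tx":0,"ty":0,"tz":0.033,"ax":0,"ay":0,"az":0,"jaw":-1},{"tx":0.012,"ty":0,"tz":0,"ax":0,"ay":0,"az":0,"jaw":-1},{"tx":0.01,"ty":0,"tz":0,"ax":0,"ay":0,"az":0,"jaw":-1},{"tx":0.004,"ty":0,"tz":0,"ax":0,"ay":0,"az":0,"jaw":-1},{"tx":0.004,"ty":0,"tz":0,"ax":0,"ay":0,"az":0,"jaw":-1},{"tx":0.004,"ty":0,"tz":0,"ax":0,"ay":0,"az":0,"jaw":-1},{"tx":0.004,"ty":0,"tz":0,"ax":0,"ay":0,"az":0,"jaw":-1},{"tx":0,"ty":0,"tz":0,"ax":0,"ay":0,"az":0,"jaw":-1}]'; python3 look.py w3
```

```text
time: 3.95
ee_pos: [0.6139, -0.1287, 0.0405]
tcp_rot: [180.0, 0.0, 121.7]
wrist_force: [0.9, -0.6, 1.5]
opening: 0.0001
grasp_force: 0.7
[-0.1342 -0.1539  0.0405] [1.7999e+02 1.0000e-02 1.2175e+02] [ 0.9 -0.6  1.5] 3.95
[226 210  31  25 627] [241.23125997 221.74162679] [-0.1395 -0.1352  0.049 ]
[260 210  14  25 282] [266.62765957 221.32624113] [-0.1275 -0.135   0.049 ]
```

```bash
python3 -m handwheel '[{"tx":0.003,"ty":0,"tz":0,"ax":0,"ay":0,"az":0,"jaw":-1},{"tx":0.003,"ty":0,"tz":0,"ax":0,"ay":0,"az":0,"jaw":-1},{"tx":0.003,"ty":0,"tz":0,"ax":0,"ay":0,"az":0,"jaw":-1},{"tx":0.003,"ty":0,"tz":0,"ax":0,"ay":0,"az":0,"jaw":-1},{"tx":0.001,"ty":0,"tz":0,"ax":0,"ay":0,"az":0,"jaw":-1},{"tx":0,"ty":0,"tz":0,"ax":0,"ay":0,"az":0,"jaw":-1},{"tx":0,"ty":0,"tz":0,"ax":0,"ay":0,"az":0,"jaw":-1},{"tx":0,"ty":0,"tz":0,"ax":0,"ay":0,"az":0,"jaw":-1},{"tx":0,"ty":0,"tz":0,"ax":0,"ay":0,"az":0,"jaw":-1},{"tx":0,"ty":0,"tz":0,"ax":0,"ay":0,"az":0,"jaw":-1}]'; python3 look.py w4
```

```text
time: 5.25
ee_pos: [0.6079, -0.1193, 0.0404]
tcp_rot: [180.0, 0.2, 121.7]
wrist_force: [7.5, -10.4, -2.5]
opening: 0.0004
grasp_force: 6.3
[-0.1343 -0.1429  0.0404] [179.99   0.22 121.68] [  7.5 -10.4  -2.5] 5.25
[226 210   6  25 100] [228.51 221.99] [-0.1456 -0.1241  0.049 ]
[235 210   6  25 117] [237.2991453  221.83760684] [-0.1414 -0.1241  0.049 ]
[243 210  24  25 439] [254.3166287  222.63781321] [-0.1334 -0.1245  0.049 ]
[268 210   6  25 122] [270.90163934 222.23770492] [-0.1255 -0.1243  0.049 ]
```

View pics/w4.png

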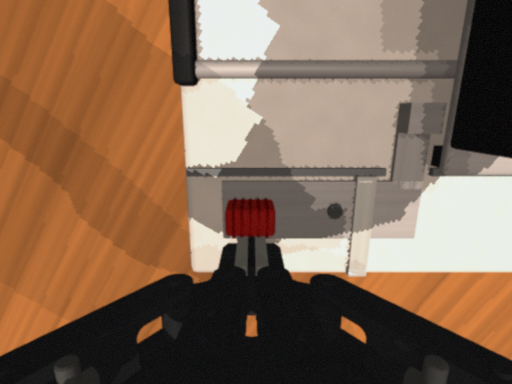

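The block is now at y ≈ -124 mm, 18 mm in, with 13 N against its stop. I'll press a touch more, back off, lift and go over to the wall.

```bash
python3 -m handwheel '[{"tx":0.002,"ty":0,"tz":0,"ax":0,"ay":0,"az":0,"jaw":-1},{"tx":0,"ty":0,"tz":0,"ax":0,"ay":0,"az":0,"jaw":-1},{"tx":-0.012,"ty":0,"tz":0,"ax":0,"ay":0,"az":0,"jaw":-1},{"tx":-0.012,"ty":0,"tz":0,"ax":0,"ay":0,"az":0,"jaw":-1},{"tx":0,"ty":0,"tz":-0.05,"ax":0,"ay":0,"az":0,"jaw":-1},{"tx":0,"ty":0,"tz":-0.05,"ax":0,"ay":0,"az":0,"jaw":-1},{"tx":0,"ty":0,"tz":-0.05,"ax":0,"ay":0,"az":0,"jaw":-1},{"tx":0.035,"ty":0.05,"tz":0,"ax":0,"ay":0,"az":0,"jaw":-1},{"tx":0.035,"ty":0.05,"tz":0,"ax":0,"ay":0,"az":0,"jaw":-1},{"tx":0.035,"ty":0.04,"tz":0,"ax":0,"ay":0,"az":0,"jaw":-1}]'; python3 look.py w5
```

```text
time: 6.55
ee_pos: [0.6829, 0.0284, 0.1897]
tcp_rot: [-180.0, -0.1, 121.8]
wrist_force: [0.5, -0.3, -0.4]
opening: 0.0001
grasp_force: 0.0
[ 0.0073 -0.0569  0.1897] [-1.7997e+02 -6.0000e-02  1.2175e+02] [ 0.5 -0.3 -0.4] 6.55
[102 246  24  12 267] [113.62921348 251.48689139] [-0.135  -0.1239  0.049 ]
```

View pics/w5.png

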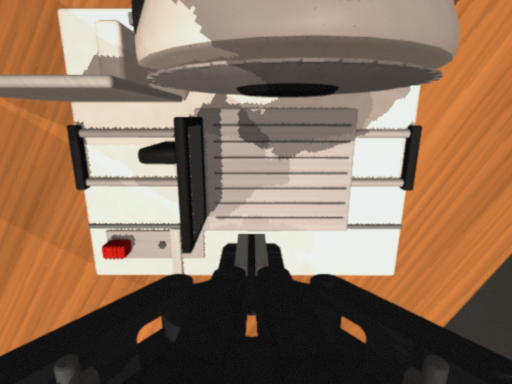

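The lock is fully in, at y -123.9 mm (18 mm travelled). The wall is at pixel column ≈190 and the shut fingers are over the table, well clear of the blade. Next I go down in front of the wall and push it back.

```bash
python3 -m handwheel '[{"tx":0,"ty":0,"tz":0.05,"ax":0,"ay":0,"az":0,"jaw":-1},{"tx":0,"ty":0,"tz":0.04,"ax":0,"ay":0,"az":0,"jaw":-1},{"tx":0,"ty":0,"tz":0,"ax":0,"ay":0,"az":0,"jaw":-1},{"tx":0,"ty":-0.01,"tz":0,"ax":0,"ay":0,"az":0,"jaw":-1},{"tx":0,"ty":-0.01,"tz":0,"ax":0,"ay":0,"az":0,"jaw":-1},{"tx":0,"ty":-0.01,"tz":0,"ax":0,"ay":0,"az":0,"jaw":-1},{"tx":0,"ty":-0.01,"tz":0,"ax":0,"ay":0,"az":0,"jaw":-1},{"tx":0,"ty":-0.01,"tz":0,"ax":0,"ay":0,"az":0,"jaw":-1},{"tx":0,"ty":-0.01,"tz":0,"ax":0,"ay":0,"az":0,"jaw":-1},{"tx":0,"ty":0,"tz":0,"ax":0,"ay":0,"az":0,"jaw":-1}]'; python3 look.py w6
```

```text
time: 7.85
ee_pos: [0.6303, -0.0056, 0.1001]
tcp_rot: [-179.9, -0.0, 121.7]
wrist_force: [0.3, 0.2, -0.1]
opening: -0.0001
grasp_force: 0.0
[-0.0554 -0.058   0.1001] [-1.7993e+02 -2.0000e-02  1.2171e+02] [ 0.3  0.2 -0.1] 7.85
```

View pics/w6.png

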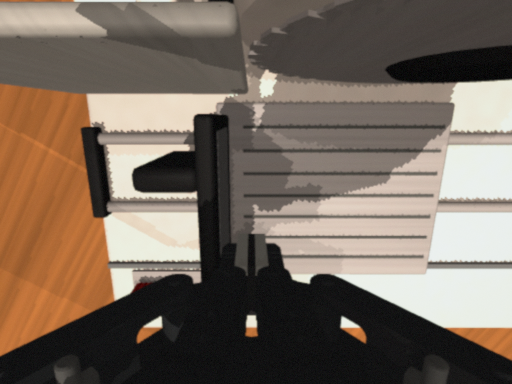

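The carriage is following: the wall is against the fingers and the grip is moving toward the near stop. The stop plate is well clear, so I keep drawing.

```bash
python3 -m handwheel '[{"tx":0,"ty":-0.01,"tz":0,"ax":0,"ay":0,"az":0,"jaw":-1},{"tx":0,"ty":-0.01,"tz":0,"ax":0,"ay":0,"az":0,"jaw":-1},{"tx":0,"ty":-0.01,"tz":0,"ax":0,"ay":0,"az":0,"jaw":-1},{"tx":0,"ty":-0.01,"tz":0,"ax":0,"ay":0,"az":0,"jaw":-1},{"tx":0,"ty":-0.01,"tz":0,"ax":0,"ay":0,"az":0,"jaw":-1},{"tx":0,"ty":-0.01,"tz":0,"ax":0,"ay":0,"az":0,"jaw":-1},{"tx":0,"ty":-0.01,"tz":0,"ax":0,"ay":0,"az":0,"jaw":-1},{"tx":0,"ty":-0.01,"tz":0,"ax":0,"ay":0,"az":0,"jaw":-1},{"tx":0,"ty":-0.005,"tz":0,"ax":0,"ay":0,"az":0,"jaw":-1},{"tx":0,"ty":0,"tz":0,"ax":0,"ay":0,"az":0,"jaw":-1}]'; python3 -m handwheel '[{"tx":0,"ty":-0.004,"tz":0,"ax":0,"ay":0,"az":0,"jaw":-1},{"tx":0,"ty":-0.003,"tz":0,"ax":0,"ay":0,"az":0,"jaw":-1},{"tx":0,"ty":-0.002,"tz":0,"ax":0,"ay":0,"az":0,"jaw":-1},{"tx":0,"ty":0,"tz":0,"ax":0,"ay":0,"az":0,"jaw":-1},{"tx":0,"ty":0,"tz":0,"ax":0,"ay":0,"az":0,"jaw":-1},{"tx":0,"ty":0,"tz":0,"ax":0,"ay":0,"az":0,"jaw":-1},{"tx":0,"ty":0,"tz":0,"ax":0,"ay":0,"az":0,"jaw":-1},{"tx":0,"ty":0,"tz":0,"ax":0,"ay":0,"az":0,"jaw":-1},{"tx":0,"ty":0,"tz":0,"ax":0,"ay":0,"az":0,"jaw":-1},{"tx":0,"ty":0,"tz":0,"ax":0,"ay":0,"az":0,"jaw":-1}]';  python3 look.py w7
```

```text
time: 9.15
ee_pos: [0.5587, -0.0503, 0.1005]
tcp_rot: [-180.0, 0.0, 121.7]
wrist_force: [0.1, -0.4, -0.7]
opening: -0.0001
grasp_force: 0.0
time: 10.4
ee_pos: [0.5513, -0.0545, 0.1002]
tcp_rot: [-180.0, -0.0, 121.7]
wrist_force: [0.4, -0.4, -0.0]
opening: 0.0002
grasp_force: 0.1
[-0.1483 -0.0579  0.1002] [-1.7999e+02 -1.0000e-02  1.2174e+02] [ 0.4 -0.4 -0. ] 10.4
```

```bash
python3 -m handwheel '[{"tx":0,"ty":-0.002,"tz":0,"ax":0,"ay":0,"az":0,"jaw":-1},{"tx":0,"ty":-0.002,"tz":0,"ax":0,"ay":0,"az":0,"jaw":-1},{"tx":0,"ty":-0.002,"tz":0,"ax":0,"ay":0,"az":0,"jaw":-1},{"tx":0,"ty":-0.002,"tz":0,"ax":0,"ay":0,"az":0,"jaw":-1},{"tx":0,"ty":0,"tz":0,"ax":0,"ay":0,"az":0,"jaw":-1},{"tx":0,"ty":0,"tz":0,"ax":0,"ay":0,"az":0,"jaw":-1},{"tx":0,"ty":0,"tz":0,"ax":0,"ay":0,"az":0,"jaw":-1},{"tx":0,"ty":0,"tz":0,"ax":0,"ay":0,"az":0,"jaw":-1},{"tx":0,"ty":0,"tz":0,"ax":0,"ay":0,"az":0,"jaw":-1},{"tx":0,"ty":0,"tz":0,"ax":0,"ay":0,"az":0,"jaw":-1}]';  python3 look.py w8
```

```text
time: 11.7
ee_pos: [0.5471, -0.0571, 0.1003]
tcp_rot: [179.7, -0.0, 121.8]
wrist_force: [15.7, 9.7, -8.4]
opening: -0.0003
grasp_force: 9.6
[-0.1532 -0.0579  0.1003] [ 1.7965e+02 -1.0000e-02  1.2183e+02] [15.7  9.7 -8.4] 11.7
```

View pics/w8.png

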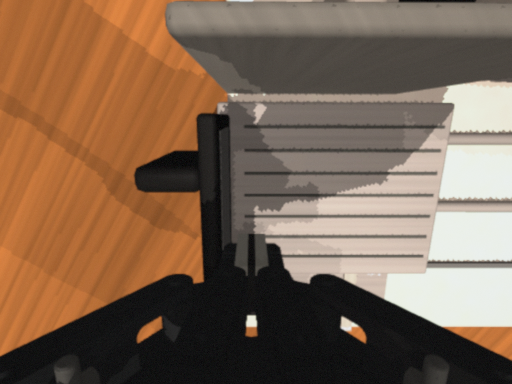

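The carriage is against its stop: 18 N of reaction, and the fingers are at x -153 mm against the expected -152. I back off the wall, lift clear and check.

```bash
python3 -m handwheel '[{"tx":0,"ty":0.006,"tz":0,"ax":0,"ay":0,"az":0,"jaw":-1},{"tx":0,"ty":0.012,"tz":0,"ax":0,"ay":0,"az":0,"jaw":-1},{"tx":0,"ty":0.01,"tz":0,"ax":0,"ay":0,"az":0,"jaw":-1},{"tx":0,"ty":0,"tz":-0.05,"ax":0,"ay":0,"az":0,"jaw":-1},{"tx":0,"ty":0,"tz":-0.06,"ax":0,"ay":0,"az":0,"jaw":-1},{"tx":0,"ty":0,"tz":-0.05,"ax":0,"ay":0,"az":0,"jaw":-1},{"tx":-0.05,"ty":0,"tz":0,"ax":0,"ay":0,"az":0,"jaw":-1},{"tx":-0.05,"ty":0,"tz":0,"ax":0,"ay":0,"az":0,"jaw":-1},{"tx":-0.05,"ty":0,"tz":0,"ax":0,"ay":0,"az":0,"jaw":-1},{"tx":0,"ty":0,"tz":0,"ax":0,"ay":0,"az":0,"jaw":-1}]';  python3 look.py w9; python3 - <<'E'
from h import *
from workcell import optics
a=cv2.imread("pics/w9.png"); c=optics.camera("scene")["color"][:,:,::-1]
b=cv2.resize(c[80:360,120:450],None,fx=.85,fy=.85); o=np.zeros((384,800,3),np.uint8); o[:,:512]=a; o[:len(b),512:512+b.shape[1]]=b[:,:288]
cv2.imwrite("pics/fin.png",o)
E
```

```text
time: 13.0
ee_pos: [0.6485, -0.1742, 0.2573]
tcp_rot: [-179.8, -0.1, 121.6]
wrist_force: [0.9, 1.2, -0.3]
opening: -0.0001
grasp_force: 0.0
[-0.1287 -0.2109  0.2573] [-1.7984e+02 -1.2000e-01  1.2158e+02] [ 0.9  1.2 -0.3] 13.0
[236  92  20  13 255] [245.53333333  98.02352941] [-0.1359 -0.1244  0.049 ]
```

View pics/fin.png

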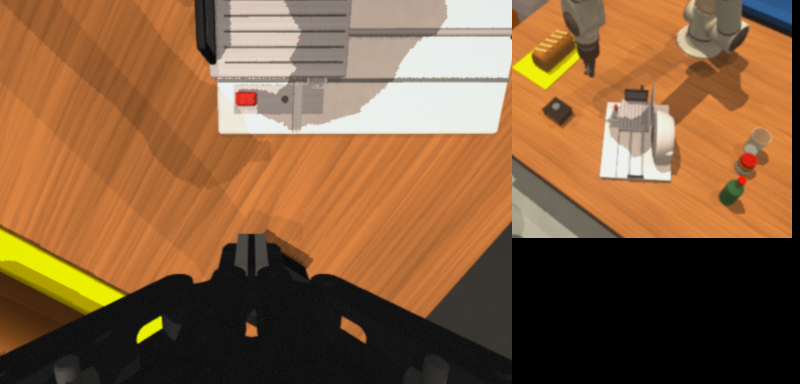

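The lock is still in (block at pixel (246,98), y -124 mm), the carriage is at the near end with its table's far edge at column ≈348, and the bystanders are untouched. I'll check that edge once, then hand in.

```bash
python3 - <<'E'
from h import *
from workcell import workorder
p=where(dict(ee_pos=ray(np.load("w9.npz"),348,65,.046),tcp_rot=0,wrist_force=0,time=0))[0]; print(p)
if abs(p[0]+.025)<.005: print(workorder.job_done())
E
```

```text
[-0.0241 -0.0907  0.046 ]
the job is handed in; nothing more can be done
None
```

The lock slide is pushed fully in (18 mm) and the carriage is drawn back against its operator-end stop and released, with the gripper clear of everything; the job was handed in at about 13 s of the 38 s allowed.

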